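Load the tip box down the rail lane

ROBOT

A 7-joint arm with a two-finger parallel gripper is mounted at the origin on the work surface. World frame = base frame: x ahead of the robot, y to its left, z up, the work surface at z = 0. Lengths are in m, angles in rad, forces in N, time in s.
With the tool pointing down it reaches from about 0.425 to 0.95 m from the base axis. Payload 4.7 kg.
Tool frame: the origin (TCP) lies at the very end of the fingers, on their centre line; the grasp point (between the pads) lies behind it (robot.grasp_offset is the z of the grasp point in the tool frame, in m); z points along the fingers, y is the line along which they close (so a half turn about z gives the same grasp; the last joint's range is limited). The gripper opens to 85 mm and grips with 20 to 120 N. Pads are 22 mm wide; open, the fingers measure 114 mm over their backs; the gripper's body (76 mm by 85 mm) begins 54 mm behind the grasp point. The pads swing forward as they close: fully open they stand 13 mm farther back than shut.
Start: joints at [-1.17, 0.469, -0.049, 1.532, 0.024, 1.141, -0.082], TCP at [0.281, 0.614, 0.231] pointing down, gripper open.
Joint ranges: [-2.59, 2.59], [-0.33, 1.99], [-1.39, 1.29], [0.1, 2.45], [-1.04, 4.18], [0.21, 1.99], [-2.66, 2.66]. Speed limits (rad/s): [2.57, 2.57, 3.14, 3.14, 3.14, 3.14, 3.14].

INTERFACE

Orientations are given as a unit quaternion [x, y, z, w].
In Python, from plant import robot gives the robot as it stands. The module is installed in compiled form; this text tells all that it offers.
- The arm moves only by the shell command python3 -m jog 'ROWS' [FORCE]. ROWS is text: rows parted by semicolons, each of 7 numbers parted by spaces: the turn, a rotation vector about the tool's x, y, z normalised to -1 to 1, where 1 is 360 degrees, then the shift along the tool's x, y, z normalised to -1 to 1, where 1 is 0.1 m, then the opening, from 0 (shut) to 1 (fully open). A call has 1 to 20 rows; each row is the pose to reach, as a shift and turn from the pose commanded when the call began, along the tool's axes at that moment, turning the shorter way round; what a row does not reach only later rows make up. A row lasts 1/12 s, in which the tool goes at most 41.7 mm and 7.16 degrees, less where a joint would pass 70% of its speed; a pose out of reach is approached as far as the arm can. A call with a number of a shift or a turn outside -1 to 1 is refused whole. A call with a gripper value outside its range is refused whole. The fingers move at their own pace and stop on an object; FORCE is the grip in N (left out, the last holds). Time passes only in rows, so rows that repeat a pose let the fingers close. It gives the time, the measured TCP pose, the force, the opening and the grip force at its end, in the units of the state.
- robot.state(): the state, without advancing time (a new reading comes with each control period).
- robot.camera(name): name is "scene" or "top" or "wrist"; returns a dict with "pixels" (400x640x3 uint8, blue, green, red), "depth" (400x640 float32, m along the optical axis (not along the pixel's ray), 0 where there is no reading), "fx", "fy", "cx", "cy" (pixels), "extrinsics" (4x4, takes a point from camera to world coordinates). Camera axes: x right, y up, looking along -z (the intrinsics and any distortion apply to the point x, -y, -z); pixel columns grow to the right and rows downward; lengths in m; the calibration is good to about 2 mm. A picture is of the moment at which its call begins.
- robot.job_done(): hands the job in; it is judged then, once.
Trained networks look in a picture, given as the dict that the camera call returned (one of the last four; its "shot" number tells which), for a name from the list of things; names that differ only in an ending like _2 or _b are one class to them, and where a whole thing is asked for, a point or a joint stands for the part that bears it (a point fixed in the world has none). Each returns a list of dicts, best first, with "p" (0 to 1); they miss things now and then, are a little off and sometimes report something else, mostly with a low value. They report only what shows in the picture. A call takes as long as a camera call. They do not tell look-alikes from the thing itself.
- robot.outline_of(picture, query): "pixels" (400x640 bool, what is visible of it).
- robot.place_of(picture, query): "point" ([x, y, z] in m, in world coordinates, good to about 4 mm: a listed point, or the origin of a listed thing).
The state is a dict: "time_s": time; "qpos": joint angles; "joint_velocities": joint speeds; "effort": joint torques, N m; "ee_pos": TCP position; "tcp_rot": TCP orientation; "contact_force": force on the tool from outside, world axes, zero at the start; "torque": the same for the moment, N m; "gripper_width": opening from 0.0 (shut) to 1.0 (fully open); "grasp_force": force on a finger pad.
Only numpy, scipy, OpenCV 4.12 (cv2) and the standard library are available. Lean on these libraries where they do the work, as an engineer would, in place of code of your own. Each camera call takes 0.05 s, during which the arm holds its last target. There are 200 camera calls.

TASK

Load the pipetting station: using only your fingertips, line the blue-lidded tip box up with the lane and push it steadily down between the two orange rails until it is fully home against the black end stop, without the box or your fingers ever touching a rail; then press the green button on the console all the way down and let go. Never pick up or tip the box or send it skidding, and do not press the red button, or the green one early. Leave the vials, bottles, beaker and jar where they stand.

Things in the scene. Friction and masses are not known exactly. Their poses are not given: they have to be found in the camera images.
- lane: Loading lane on a fixed white deck 6 mm thick (top at z 6 mm; x -190 to 310, y -110 to 110 mm). Origin: middle of the lane's mouth (green line), at table height. x points down the lane to the end stop, y to its left, z up; it lies flat, turned differently each time. The open deck at x < 0 is the apron. The lane is 94 mm wide between the rails, x = 0 to 200 mm.
- lane_stop (a point): Middle of the face of the rigid black end stop, 15 mm above the deck; 100 mm wide, 30 mm high, at x = 200 mm in the lane's frame. Behind it a blue console carries the buttons: x 215 to 305, y -85 to 85 mm, its top 66 mm above the table.
- rail_left: Left orange guide rail, fixed to the deck: 200 mm long, 12 mm wide, 12 mm high above the deck. Origin: centre of its underside, at x 100, y 53, z 6 mm in the lane's frame; its inner face is at y = 47 mm.
- rail_right: Right orange guide rail, the same, origin at x 100, y -53, z 6 mm in the lane's frame; inner face at y = -47 mm.
- tipbox: Tip box: rigid closed box, white foot, blue lid with four white stripes; 110 mm long (its x), 76 wide (its y), 50 high, 0.2 to 0.5 kg, slides on the deck. Origin: centre of its underside. Starts on the apron, up to 40 mm to either side of the lane's centre line and up to 15 degrees askew, its x roughly down the lane.
- tipbox_center (a point): Centre of the tip box, half-way up (25 mm above its underside). In the lane it has 9 mm to spare on either side; home, with its front face against the end stop, it lies at x = 145 mm in the lane's frame.
- green_top (a point): Centre of the top face of the green push button (30 mm across, in a dark housing on the console's top). It is pressed straight down.
- green (a joint): Travel of the green button, m: 0 up, 0.006 fully down; sprung, about 4 N fully down; it springs back up.
- red_top (a point): Centre of the top face of the red push button, like the green one, beside it on the console, 90 mm away. The two may change places.
- red (a joint): Travel of the red button, m: 0 up, 0.006 fully down.
- vial_a: small loose glass vial with an orange cap, 22 mm across, 42 mm tall, standing on the deck just outside the left rail. Origin: centre of its underside.
- vial_b: small loose glass vial with a black cap, 22 mm across, 42 mm tall, standing on the deck just outside the right rail. Origin: centre of its underside.
- bottle_a: loose glass bottle, orange cap, green label, 72 mm across, 150 mm tall, on the right of the table. Origin: centre of its underside.
- bottle_b: loose glass bottle, black cap, blue label, 60 mm across, 130 mm tall, on the left of the table. Origin: centre of its underside.
- beaker: loose glass beaker, 64 mm across, 75 mm tall, on the left of the table. Origin: centre of its underside.
- jar: loose jar, white lid, yellow label, 56 mm across, 70 mm tall, on the right of the table. Origin: centre of its underside.
Things that resemble listed ones, but are neither listed nor needed, are in the scene too. Leave any pink, purple or yellow look-alike of the tipbox alone.

How it is judged:
On the way, in this order (a step that is already met when the one before it is completed fails the run):
1. the tip box is home against the end stop (x of tipbox_center in the frame of lane between 0.139 and 0.15 m and y of tipbox_center in the frame of lane between -0.012 and 0.012 m and angle between the x axis of tipbox and the x axis of lane, either way round below 0.12 rad), for 0.3 s.
2. the green button is pressed down (value of joint green above 0.004 m).
At the end, for the whole second after the job is handed in: The tip box lies flat and at rest in the lane with its front face within 6 mm of the end stop (centre within 12 mm of the lane's centre line, within 0.12 rad of its direction), and the green button has come back up after being pressed at least 4 mm (all of step 1 and z of tipbox in the frame of lane below 0.01 m and angle between tipbox's own z axis and vertical below 0.08 rad and linear speed of tipbox below 0.02 m/s and value of joint green below 0.0015 m); the robot touches nothing.
It fails at once if a rail is touched by the box, the fingers or anything else (over 0.3 N) (contact force between anything else and rail_left above 0.3 N or contact force between anything else and rail_right above 0.3 N).
It fails at once if the tip box is lifted more than 8 mm off the deck or tipped by more than 0.15 rad (z of tipbox in the frame of lane above 0.014 m or angle between tipbox's own z axis and vertical above 0.15 rad).
It fails at once if the tip box is sent skidding (over 0.4 m/s) (linear speed of tipbox above 0.4 m/s).
It fails at once if the red button is pressed, or the green one before the box is home (value of joint red above 0.003 m or (value of joint green above 0.003 m and not (x of tipbox_center in the frame of lane between 0.139 and 0.15 m and y of tipbox_center in the frame of lane between -0.012 and 0.012 m and angle between the x axis of tipbox and the x axis of lane, either way round below 0.12 rad))).
It fails at once if a bystander is moved by more than 25 mm or tipped over (distance of any of vial_a, vial_b, bottle_a, bottle_b, beaker, jar from where it was at the start of the episode above 0.025 m or angle between any of vial_a, vial_b, bottle_a, bottle_b, beaker, jar's own z axis and vertical above 0.6 rad).
It also fails if it takes over 64 s, if anything falls off the work surface, if the arm or the gripper's body presses on something with over 40 N, if the wrist force passes 120 N, or if a joint passes its speed limit or range.

## Working session

There is one attempt and no reset: what is moved stays moved. The work goes in short steps, Python scripts to look and compute and a shell command to move; the robot and the scene stay as the last step left them, time stands still between calls to the robot, and variables do not carry over. Pictures are saved under pics/ and viewed, at most 10 in all, crops included, and the job is handed in when it is done.

```bash
mkdir -p pics
cat > h.py <<'E'
import numpy as np, cv2
from plant import robot
from scipy.spatial.transform import Rotation as R
def shot(n,f=None):
    c=robot.camera(n)
    if f: cv2.imwrite('pics/'+f,c['pixels'])
    return c
def cloud(c):
    v,u=np.mgrid[0:400,0:640]; d=c['depth']
    p=np.stack([(u-c['cx'])/c['fx']*d,-(v-c['cy'])/c['fy']*d,-d],-1)
    E=c['extrinsics']; return p@E[:3,:3].T+E[:3,3]
E
python3 - <<'E'
from h import *
t=shot('top','top0.png'); s=shot('scene')
cv2.imwrite('pics/both.png',np.vstack([t['pixels'],s['pixels']])[:, :]) if 0 else None
for n in ['tipbox','tipbox_center','lane','lane_stop','rail_left','rail_right','green_top','red_top','vial_a','vial_b']:
    for nm,c in(('t',t),('s',s)):
        print(n,nm,[(np.round(r['point'],3).tolist(),round(r['p'],2)) for r in robot.place_of(c,n)[:3]])
print(robot.state(),robot.grasp_offset)
cv2.imwrite('pics/scene0.png',s['pixels'])
E
```

```text
tipbox t [([0.59, -0.134, 0.003], 0.76), ([0.337, -0.256, -0.002], 0.74), ([0.336, -0.082, -0.002], 0.67)]
tipbox s [([0.706, -0.316, -0.002], 0.97), ([0.59, -0.135, 0.006], 0.64), ([0.338, -0.079, 0.003], 0.61)]
tipbox_center t [([0.59, -0.134, 0.03], 0.92), ([0.339, -0.258, 0.024], 0.88), ([0.338, -0.082, 0.026], 0.85)]
tipbox_center s [([0.332, -0.08, 0.022], 0.95), ([0.595, -0.139, 0.034], 0.74), ([0.338, -0.257, 0.026], 0.74)]
lane t [([0.547, -0.054, -0.001], 0.77), ([0.603, 0.044, 0.008], 0.67), ([0.42, 0.475, 0.002], 0.49)]
lane s [([0.554, -0.052, -0.002], 0.88)]
lane_stop t [([0.542, 0.145, 0.022], 0.72)]
lane_stop s [([0.543, 0.148, 0.021], 0.83), ([0.593, -0.138, 0.034], 0.3)]
rail_left t [([0.494, 0.044, 0.008], 0.69), ([0.586, 0.205, 0.089], 0.56)]
rail_left s [([0.495, 0.038, 0.01], 0.65), ([0.417, -0.418, 0.002], 0.55)]
rail_right t [([0.602, 0.046, 0.007], 0.72), ([0.551, -0.054, 0.0], 0.68), ([0.589, 0.204, 0.086], 0.28)]
rail_right s [([0.416, -0.419, 0.006], 0.72), ([0.603, 0.045, 0.006], 0.71), ([0.494, 0.042, 0.012], 0.2)]
green_top t [([0.496, 0.211, 0.089], 0.
[... 516 characters left out ...]
.16987752,  0.46858045, -0.0486237 ,  1.53249297,  0.0240871 ,
        1.1410039 , -0.08230168]), 'joint_velocities': array([ 0.00201817, -0.00013191, -0.00177206,  0.0023317 ,  0.00094032,
       -0.00092072,  0.00149971]), 'effort': array([ 1.62991630e-03, -5.10177863e+01, -4.59264696e-02, -2.38019925e+01,
        1.09558590e-02,  1.05478492e-03,  1.07984320e-05]), 'ee_pos': array([0.28122644, 0.61364666, 0.23135109]), 'tcp_rot': array([ 2.13247243e-01,  9.76998265e-01,  5.42795153e-05, -2.07408532e-05]), 'contact_force': array([ 0.0487242 ,  0.12915087, -0.1533514 ]), 'torque': array([-0.03515338,  0.03460158,  0.02323696]), 'grasp_force': 0.0, 'gripper_width': 0.9997458349022623} -0.0187
```

View pics/top0.png

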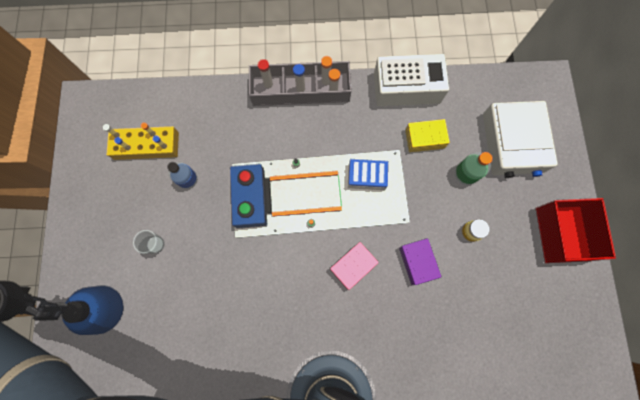

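The top view shows the lane running left (+y), with its mouth line at (340,193). The console is at (248,195), with red at (245,177) and green at (245,208). Box candidates are blue with white stripes (369,173), yellow (429,135), pink (354,266) and purple (421,261). The blue striped one on the white apron fits; I'll confirm it in a crop.

```bash
cat > meas.py <<'E'
from h import *
def rect(P): 
    (c,s,a)=cv2.minAreaRect((P*1000).astype(np.float32)); b=cv2.boxPoints((c,s,a))
    e=max(b[1]-b[0],b[2]-b[1],key=np.linalg.norm); e=e/np.linalg.norm(e); e=e*np.sign(e[1])
    return np.array(c),np.sort(s),e
def big(m,k=1):
    n,l,st,_=cv2.connectedComponentsWithStats(m.astype(np.uint8)); o=1+np.argsort(-st[1:,4])[:k]
    return [l==i for i in o]
def lane(c):
    W=cloud(c); h=cv2.cvtColor(c['pixels'],cv2.COLOR_BGR2HSV)
    roi=(W[...,0]>.4)&(W[...,0]<.7)&(W[...,1]>-.1)&(W[...,1]<.17)
    m=roi&(h[...,0]>5)&(h[...,0]<22)&(h[...,1]>120)&(W[...,2]>.01)&(W[...,2]<.025)
    return [rect(W[b][:,:2]) for b in big(m,2)]
def box(c,z=(.049,.066)):
    W=cloud(c); roi=(W[...,0]>.4)&(W[...,0]<.75)&(W[...,1]>-.3)&(W[...,1]<.16)
    m=roi&(W[...,2]>z[0])&(W[...,2]<z[1])
    b=big(m)[0]; r=rect(W[b][:,:2]); return *r,np.median(W[b][:,2])
E
python3 - <<'E'
from meas import *
c=shot('top')
for r in lane(c): print('rail',r)
print('box',box(c))
W=cloud(c); print('deck z',W[190,390],'z near', W[230,380])
p=c['pixels'][130:250,220:460]; cv2.imwrite('pics/crop.png',cv2.resize(p,None,fx=3.2,fy=3.2,interpolation=cv2.INTER_CUBIC))
E
```

```text
rail (array([494.87936401,  47.40172958]), array([ 11.34090328, 197.40306091]), array([-0.03478084,  0.9993949 ], dtype=float32))
rail (array([600.66668701,  52.01610947]), array([ 11.22107029, 195.53904724]), array([-0.04219418,  0.9991094 ], dtype=float32))
box (array([ 591.33831787, -130.76824951]), array([ 76.95767212, 109.59306335]), array([0.09812691, 0.9951739 ], dtype=float32), np.float64(0.05528370576556685))
deck z [ 0.54815033 -0.19727807  0.00550812] z near [ 0.43318679 -0.15972119  0.00153597]
```

View pics/crop.png

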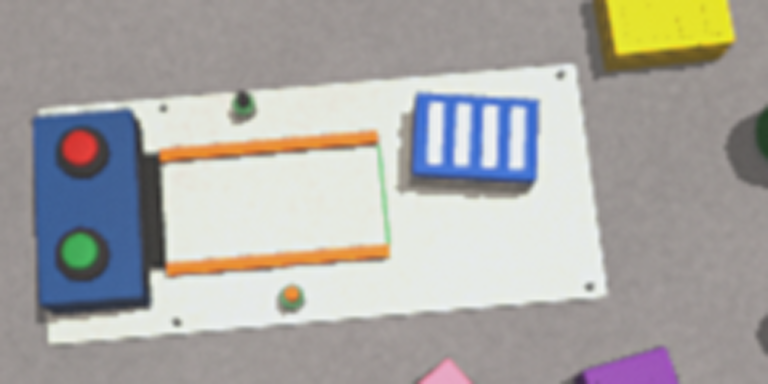

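The crop confirms it: blue box with four white stripes at crop (475,137), on the apron. The measured size is 77×110 mm and its top is at z 55 mm, which fits. Rail spacing is 105.9 mm, also consistent. The box sits about 36 mm to the right and is turned −8°. My plan is to square it from its right side with two fingertips, then push from behind.

```bash
cat >> h.py <<'E'
d=np.array([-.0400,.9992]); n=np.array([-.9992,-.0400]); M=np.array([.5518,-.0502])
def w2l(p): q=np.asarray(p)[:2]-M; return np.array([q@d,q@n])
def l2w(x,y): return M+x*d+y*n
def go(x,y,z,yaw_rel):  # tool y heading relative to lane x, deg
    s=robot.state(); r=R.from_quat(s['tcp_rot']).as_matrix()
    a=np.arctan2(d[1],d[0])+np.radians(yaw_rel); ty=np.array([np.cos(a),np.sin(a),0]); tz=np.array([0,0,-1.]); T=np.c_[np.cross(ty,tz),ty,tz]
    rv=R.from_matrix(r.T@T).as_rotvec(); sh=r.T@(np.r_[l2w(x,y),z]-s['ee_pos'])
    print('t',s['time_s'],'lane',w2l(s['ee_pos']).round(4),'z',s['ee_pos'][2].round(4),'F',s['contact_force'].round(1)); print('turn/360',(rv/2/np.pi).round(4),'shift/0.1',(sh*10).round(3))
E
python3 -c "
from h import *
go(-.082,-.115,.2,0)"
```

```text
t 1.15 lane [0.6741 0.2438] z 0.2314 F [ 0.3 -0.1 -0.9]
turn/360 [ 0.     -0.     -0.0748] shift/0.1 [-6.623 -5.118  0.313]
```

```bash
python3 -m jog '0 0 0 -0.32 -0.25 0 0.5; 0 0 0 -0.65 -0.5 0 0.5; 0 0 0 -1 -0.77 0 0.5' && python3 -m jog '0 0 0 -0.32 -0.25 0 0.5; 0 0 0 -0.65 -0.5 0 0.5; 0 0 0 -1 -0.77 0 0.5' && python3 -m jog '0 0 0 -0.32 -0.25 0 0.5; 0 0 0 -0.65 -0.5 0 0.5; 0 0 0 -1 -0.77 0 0.5' && python3 -m jog '0 0 0 -0.32 -0.25 0 0.5; 0 0 0 -0.65 -0.5 0 0.5; 0 0 0 -1 -0.77 0 0.5' && python3 -m jog '0 0 0 -0.32 -0.25 0 0.5; 0 0 0 -0.65 -0.5 0 0.5; 0 0 0 -1 -0.77 0 0.5' && python3 -m jog '0 0 0 -0.32 -0.25 0 0.5; 0 0 0 -0.65 -0.5 0 0.5; 0 0 0 -1 -0.77 0 0.5; 0 0 0 -1 -0.77 0 0.5; 0 0 0 -1 -0.77 0 0.5'; python3 -c "
from h import *
go(-.082,-.115,.2,0)"
```

```text
time_s: 1.4
ee_pos: [0.3389, 0.5034, 0.2311]
tcp_rot: [0.212, 0.977, 0.0, 0.0]
contact_force: [1.9, -0.8, 0.1]
gripper_width: 0.605
grasp_force: 0.0
time_s: 1.65
ee_pos: [0.3971, 0.3931, 0.2316]
tcp_rot: [0.213, 0.977, 0.0, 0.0]
contact_force: [0.4, -0.0, 0.4]
gripper_width: 0.5
grasp_force: 0.0
time_s: 1.9
ee_pos: [0.4548, 0.2836, 0.2317]
tcp_rot: [0.213, 0.977, 0.0, 0.0]
contact_force: [1.2, -0.0, 0.4]
gripper_width: 0.5
grasp_force: 0.0
time_s: 2.15
ee_pos: [0.5124, 0.1742, 0.2317]
tcp_rot: [0.213, 0.977, 0.0, 0.0]
contact_force: [0.9, -0.2, 0.4]
gripper_width: 0.5
grasp_force: 0.0
time_s: 2.4
ee_pos: [0.5701, 0.0648, 0.2317]
tcp_rot: [0.213, 0.977, 0.0, 0.0]
contact_force: [1.9, -0.1, -0.4]
gripper_width: 0.501
grasp_force: 0.0
time_s: 2.82
ee_pos: [0.6288, -0.0491, 0.2311]
tcp_rot: [0.216, 0.976, -0.001, 0.0]
contact_force: [-0.4, -0.2, 0.6]
gripper_width: 0.501
grasp_force: 0.0
t 2.8167 lane [-0.002 -0.077] z 0.2311 F [-0.4 -0.2  0.6]
turn/360 [-0.0002  0.0001 -0.0758] shift/0.1 [-0.704 -0.536  0.312]
```

```bash
python3 -m jog '0 0 -0.019 -0.2 -0.15 0 0.5; 0 0 -0.038 -0.4 -0.3 0 0.5; 0 0 -0.057 -0.6 -0.45 0.1 0.5; 0 0 -0.0758 -0.7 -0.536 0.2 0.5; 0 0 -0.0758 -0.7 -0.536 0.31 0.5; 0 0 -0.0758 -0.7 -0.536 0.31 0.5; 0 0 -0.0758 -0.7 -0.536 0.31 0.5'; python3 -c "
from h import *
go(-.082,-.115,.022,0)
c=shot('top')
from meas import *
b=box(c);print(w2l(b[0]/1000),b[1:])"
```

```text
time_s: 3.4
ee_pos: [0.6687, -0.12, 0.1993]
tcp_rot: [-0.023, 1.0, 0.001, -0.001]
contact_force: [0.6, 0.8, 0.3]
gripper_width: 0.498
grasp_force: 0.0
t 3.4 lane [-0.0745 -0.114 ] z 0.1993 F [0.6 0.8 0.3]
turn/360 [ 0.0004 -0.0004  0.0011] shift/0.1 [-0.013 -0.079  1.773]
[-0.2373518  -0.14000962] (array([36.05107117, 74.069664  ]), array([-0.99997395,  0.00722504], dtype=float32), np.float64(0.05071053985372198))
```

```bash
python3 -m jog '0 0 0 0 -0.08 0.3 0.5; 0 0 0 0 -0.08 0.6 0.5; 0 0 0 0 -0.08 0.9 0.5; 0 0 0 0 -0.08 1 0.5; 0 0 0 0 -0.08 1 0.5' && python3 -m jog '0 0 0 0 0 0.25 0.5; 0 0 0 0 0 0.5 0.5; 0 0 0 0 0 0.68 0.5; 0 0 0 0 0 0.76 0.5; 0 0 0 0 0 0.76 0.5; 0 0 0 0 0 0.76 0.5'; python3 -c "
from h import *
go(-.082,-.049,.022,0)
shot('scene','s1.png');shot('wrist','w1.png')"
```

```text
time_s: 3.87
ee_pos: [0.6682, -0.1287, 0.0979]
tcp_rot: [-0.024, 1.0, 0.001, -0.003]
contact_force: [-0.3, 0.4, -0.0]
gripper_width: 0.5
grasp_force: 0.0
time_s: 4.37
ee_pos: [0.6713, -0.1307, 0.0261]
tcp_rot: [-0.023, 1.0, -0.0, 0.001]
contact_force: [0.7, 0.7, 0.2]
gripper_width: 0.498
grasp_force: 0.0
t 4.3667 lane [-0.0853 -0.1162] z 0.0261 F [0.7 0.7 0.2]
turn/360 [-0.      0.0004  0.0011] shift/0.1 [0.671 0.037 0.039]
```

View pics/s1.png

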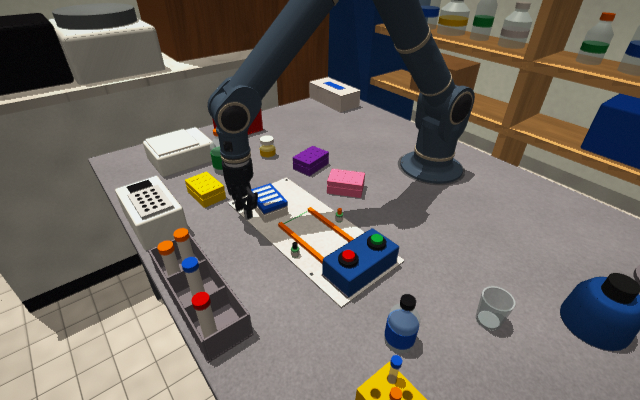

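The fingers are down at (243,203), beside the box at (268,198) on its right. I'll push it slowly sideways.

```bash
python3 -m jog '0 0 0 0.06 0 0.02 0.5; 0 0 0 0.12 0 0.03 0.5; 0 0 0 0.16 0 0.03 0.5; 0 0 0 0.2 0 0.03 0.5; 0 0 0 0.24 0 0.03 0.5; 0 0 0 0.28 0 0.03 0.5; 0 0 0 0.32 0 0.03 0.5; 0 0 0 0.36 0 0.03 0.5; 0 0 0 0.4 0 0.03 0.5; 0 0 0 0.44 0 0.03 0.5; 0 0 0 0.48 0 0.03 0.5; 0 0 0 0.52 0 0.03 0.5; 0 0 0 0.56 0 0.03 0.5; 0 0 0 0.6 0 0.03 0.5; 0 0 0 0.63 0 0.03 0.5; 0 0 0 0.65 0 0.03 0.5; 0 0 0 0.65 0 0.03 0.5; 0 0 0 0.65 0 0.03 0.5'; python3 -c "
from h import *
go(-.082,-.049,.022,0)
from meas import *
c=shot('top','t2.png');b=box(c);print(w2l(b[0]/1000),b[1:],np.degrees(np.arctan2(b[2]@n,b[2]@d)))
shot('wrist','w2.png')"
```

```text
time_s: 5.97
ee_pos: [0.6044, -0.1342, 0.0211]
tcp_rot: [-0.023, 1.0, 0.0, -0.001]
contact_force: [0.9, -0.5, 0.1]
gripper_width: 0.499
grasp_force: 0.2
t 5.9667 lane [-0.086  -0.0492] z 0.0211 F [ 0.9 -0.5  0.1]
turn/360 [ 0.     -0.0002  0.001 ] shift/0.1 [ 0.002  0.04  -0.009]
[-0.23459426 -0.14041279] (array([42.57206345, 76.88544464]), array([0.9997194 , 0.02369151], dtype=float32), np.float64(0.050734892449205704)) -90.93489132189158
```

View pics/t2.png

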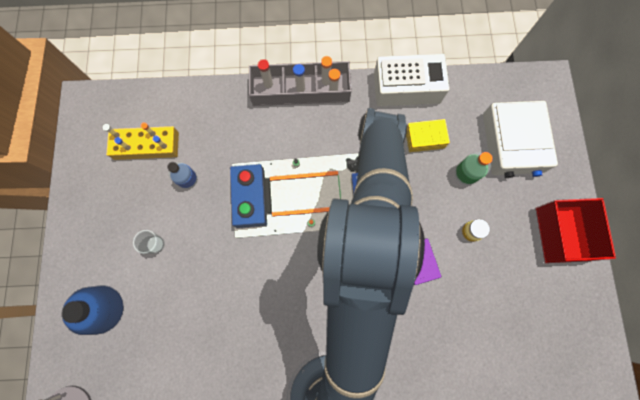

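The arm now hides the box in the top view (around (365,180)), so I'll back off, rise and use the scene camera.

```bash
python3 -m jog '0 0 0 -0.15 0 0 0.5; 0 0 0 -0.3 0 0 0.5; 0 0 0 -0.3 0 -0.3 0.5; 0 0 0 -0.3 0 -0.65 0.5; 0 0 0 -0.3 0 -1 0.5; 0 0 0 -0.3 0 -1 0.5; 0 0 0 -0.3 0 -1 0.5'; python3 -c "
from h import *
from meas import *
for k in ('scene','wrist'):
  c=shot(k,'x3'+k+'.png');b=box(c);print(k,w2l(b[0]/1000),b[1:],np.degrees(np.arctan2(b[2]@n,b[2]@d)))
print(robot.state()['qpos'].round(2))
go(-.175,0,.121,-90);go(-.175,0,.121,90)
"
```

```text
time_s: 6.65
ee_pos: [0.6361, -0.1329, 0.1234]
tcp_rot: [-0.023, 1.0, -0.0, 0.002]
contact_force: [0.4, -0.2, 0.6]
gripper_width: 0.503
grasp_force: 0.0
scene [-0.08957161 -0.00159247] (array([ 76.78928375, 112.5688324 ]), array([-0.06799768,  0.9976855 ], dtype=float32), np.float64(0.05535666077456469)) 1.606546499372037
wrist [-0.0921397  -0.00095298] (array([ 75.13970947, 110.22871399]), array([-0.04803246,  0.99884576], dtype=float32), np.float64(0.05534817604371728)) 0.4606742907018123
[ 0.03  0.53  0.15  1.72 -0.1   0.9   1.84]
t 6.75 lane [-0.0854 -0.0787] z 0.1203 F [ 0.2 -0.5 -0.1]
turn/360 [-2.00e-04 -4.00e-04  2.51e-01] shift/0.1 [ 0.793 -0.891 -0.006]
t 6.75 lane [-0.0854 -0.0787] z 0.1203 F [ 0.2 -0.5 -0.1]
turn/360 [ 4.00e-04 -2.00e-04 -2.49e-01] shift/0.1 [ 0.793 -0.891 -0.006]
```

```bash
python3 -m jog '0 0 0.019 0 -0.2 0 0.5; 0 0 0.038 0 -0.4 0 0.5; 0 0 0.057 0.1 -0.6 0 0.5; 0 0 0.076 0.2 -0.8 0 0.5; 0 0 0.095 0.3 -0.95 0 0.5; 0 0 0.114 0.4 -0.95 0 0.5; 0 0 0.133 0.5 -0.95 0 0.5; 0 0 0.152 0.6 -0.95 0 0.5; 0 0 0.171 0.7 -0.95 0 0.5; 0 0 0.19 0.793 -0.95 0 0.5; 0 0 0.209 0.793 -0.95 0 0.5; 0 0 0.228 0.793 -0.95 0 0.5; 0 0 0.251 0.793 -0.95 0 0.5; 0 0 0.251 0.793 -0.95 0 0.5; 0 0 0.251 0.793 -0.95 0 0.5; 0 0 0.251 0.793 -0.95 0 0.5'; python3 -c "
from h import *
go(-.185,-0.001,.022,-90)
"
```

```text
time_s: 8.08
ee_pos: [0.5595, -0.2309, 0.1202]
tcp_rot: [0.692, 0.722, -0.001, -0.001]
contact_force: [0.5, 0.3, -0.7]
gripper_width: 0.498
grasp_force: 0.0
t 8.0833 lane [-0.1808 -0.0005] z 0.1202 F [ 0.5  0.3 -0.7]
turn/360 [-0.0003 -0.0001  0.0004] shift/0.1 [-0.042  0.007  0.982]
```

```bash
python3 -m jog '0 0 0 -0.04 0 0.25 0.5; 0 0 0 -0.04 0 0.5 0.5; 0 0 0 -0.04 0 0.75 0.5; 0 0 0 -0.04 0 0.9 0.5; 0 0 0 -0.04 0 0.97 0.5; 0 0 0 -0.04 0 0.97 0.5; 0 0 0 0.05 0 0.97 0.5; 0 0 0 0.12 0 0.97 0.5; 0 0 0 0.16 0 0.97 0.5; 0 0 0 0.2 0 0.97 0.5; 0 0 0 0.25 0 0.97 0.5; 0 0 0 0.3 0 0.97 0.5; 0 0 0 0.35 0 0.97 0.5; 0 0 0 0.4 0 0.97 0.5; 0 0 0 0.45 0 0.97 0.5; 0 0 0 0.5 0 0.97 0.5; 0 0 0 0.53 0 0.97 0.5; 0 0 0 0.55 0 0.97 0.5; 0 0 0 0.55 0 0.97 0.5'; python3 -c "
from h import *
from meas import *
for k in ('scene','top'):
  c=shot(k,'x4'+k+'.png');b=box(c);print(k,w2l(b[0]/1000),b[1:],np.degrees(np.arctan2(b[2]@n,b[2]@d)))
go(.08,-0.001,.022,-90)
"
```

```text
time_s: 9.67
ee_pos: [0.5579, -0.1753, 0.0241]
tcp_rot: [0.692, 0.721, 0.0, -0.0]
contact_force: [0.3, -1.0, 0.8]
gripper_width: 0.499
grasp_force: 0.5
scene [-0.06774552 -0.00059814] (array([ 77.18154144, 133.94975281]), array([-0.02670333,  0.9996433 ], dtype=float32), np.float64(0.05537931184146094)) -0.7622719413636752
top [-0.23417598 -0.15037047] (array([42.15612793, 53.62915802]), array([-0.9999071 ,  0.01362871], dtype=float32), np.float64(0.050363851331809206)) 86.9266660180846
t 9.7667 lane [-0.1252 -0.0009] z 0.0239 F [ 0.6 -0.3  0.6]
turn/360 [-0.0002 -0.0002  0.0001] shift/0.1 [2.052 0.003 0.022]
```

View pics/x4scene.png

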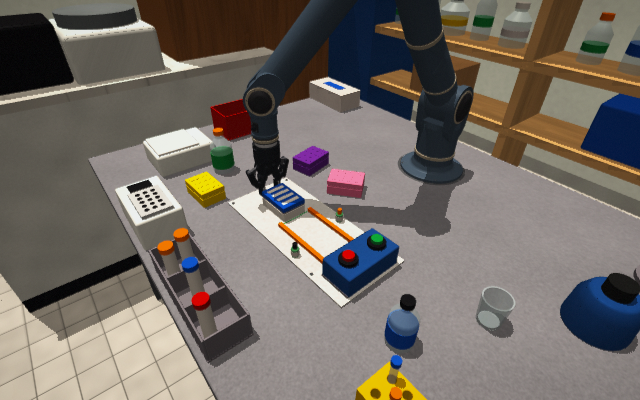

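The box sits square at the mouth (280,198), with the fingers behind it. I'll push it into the lane.

```bash
python3 -m jog '0 0 0 0.03 0 0 0.5; 0 0 0 0.08 0 0 0.5; 0 0 0 0.13 0 0 0.5; 0 0 0 0.19 0 0 0.5; 0 0 0 0.25 0 0 0.5; 0 0 0 0.31 0 0 0.5; 0 0 0 0.37 0 0 0.5; 0 0 0 0.43 0 0 0.5; 0 0 0 0.49 0 0 0.5; 0 0 0 0.55 0 0 0.5; 0 0 0 0.61 0 0 0.5; 0 0 0 0.67 0 0 0.5; 0 0 0 0.73 0 0 0.5; 0 0 0 0.79 0 0 0.5; 0 0 0 0.85 0 0 0.5; 0 0 0 0.91 0 0 0.5; 0 0 0 0.96 0 0 0.5; 0 0 0 0.99 0 0 0.5; 0 0 0 1 0 0 0.5; 0 0 0 1 0 0 0.5'; python3 -c "
from h import *
from meas import *
for k in ('scene',):
  c=shot(k);b=box(c);print(k,w2l(b[0]/1000),b[1:],np.degrees(np.arctan2(b[2]@n,b[2]@d)))
go(.08,-0.001,.022,-90)
"
```

```text
time_s: 11.43
ee_pos: [0.554, -0.0758, 0.0243]
tcp_rot: [0.693, 0.721, 0.0, -0.0]
contact_force: [0.0, -0.4, 0.8]
gripper_width: 0.5
grasp_force: 0.0
scene [ 0.03148755 -0.00123142] (array([ 76.70926666, 136.17170715]), array([-0.02934241,  0.99956936], dtype=float32), np.float64(0.05530113933828096)) -0.6110046025166744
t 11.4833 lane [-0.0259 -0.0011] z 0.0243 F [-0.3 -0.1  0.4]
turn/360 [-0.     -0.0001  0.    ] shift/0.1 [ 1.059e+00 -1.000e-03  2.400e-02]
```

```bash
python3 -m jog '0 0 0 0.03 0 0 0.5; 0 0 0 0.08 0 0 0.5; 0 0 0 0.13 0 0 0.5; 0 0 0 0.19 0 0 0.5; 0 0 0 0.25 0 0 0.5; 0 0 0 0.31 0 0 0.5; 0 0 0 0.37 0 0 0.5; 0 0 0 0.43 0 0 0.5; 0 0 0 0.49 0 0 0.5; 0 0 0 0.55 0 0 0.5; 0 0 0 0.61 0 0 0.5; 0 0 0 0.67 0 0 0.5; 0 0 0 0.73 0 0 0.5; 0 0 0 0.79 0 0 0.5; 0 0 0 0.84 0 0 0.5; 0 0 0 0.88 0 0 0.5; 0 0 0 0.91 0 0 0.5; 0 0 0 0.93 0 0 0.5; 0 0 0 0.94 0 0 0.5; 0 0 0 0.94 0 0 0.5'; python3 -c "
from h import *
from meas import *
for k in ('scene',):
  c=shot(k);b=box(c);print(k,w2l(b[0]/1000),b[1:],np.degrees(np.arctan2(b[2]@n,b[2]@d)))
go(.08,-0.001,.022,-90)
"
```

```text
time_s: 13.15
ee_pos: [0.55, 0.0181, 0.0241]
tcp_rot: [0.693, 0.721, 0.0, -0.0]
contact_force: [0.4, -1.7, 0.2]
gripper_width: 0.501
grasp_force: 0.6
scene [ 0.12544427 -0.00122528] (array([ 76.85478973, 133.31838989]), array([-0.03154345,  0.99950236], dtype=float32), np.float64(0.05545659222467958)) -0.4848356875427649
t 13.2 lane [ 0.0683 -0.001 ] z 0.0242 F [ 0.9 -1.6  0.9]
turn/360 [-0.0001 -0.0001  0.0001] shift/0.1 [0.117 0.    0.022]
```

Now 1 mm steps until it meets the stop.

```bash
python3 -m jog '0 0 0 0.02 0 0 0.5; 0 0 0 0.04 0 0 0.5; 0 0 0 0.06 0 0 0.5; 0 0 0 0.06 0 0 0.5'; python3 -m jog '0 0 0 0.01 0 0 0.5; 0 0 0 0.02 0 0 0.5; 0 0 0 0.02 0 0 0.5'; python3 -m jog '0 0 0 0.01 0 0 0.5; 0 0 0 0.02 0 0 0.5; 0 0 0 0.02 0 0 0.5' ; python3 -c "
from h import *
go(.08,-0.001,.022,-90)
"
```

```text
time_s: 13.53
ee_pos: [0.5497, 0.0243, 0.0241]
tcp_rot: [0.693, 0.721, 0.0, -0.0]
contact_force: [0.5, 0.0, 0.1]
gripper_width: 0.497
grasp_force: 0.4
time_s: 13.78
ee_pos: [0.5497, 0.0259, 0.0242]
tcp_rot: [0.693, 0.721, -0.0, -0.0]
contact_force: [0.3, -1.5, 0.0]
gripper_width: 0.5
grasp_force: 0.6
time_s: 14.03
ee_pos: [0.5498, 0.0259, 0.0243]
tcp_rot: [0.693, 0.721, -0.001, 0.001]
contact_force: [0.6, -6.2, -0.3]
gripper_width: 0.503
grasp_force: 2.7
t 14.0333 lane [ 0.0761 -0.0011] z 0.0243 F [ 0.6 -6.2 -0.3]
turn/360 [ 0.0001  0.0003 -0.0001] shift/0.1 [ 0.039 -0.001  0.023]
```

Force has risen to 6 N with no further motion, so the box is at the stop. I'll hold briefly, back off and rise.

```bash
python3 -m jog '0 0 0 0.015 0 0 0.5; 0 0 0 0.015 0 0 0.5; 0 0 0 0.015 0 0 0.5; 0 0 0 0.015 0 0 0.5'; python3 -m jog '0 0 0 -0.05 0 0 0.5; 0 0 0 -0.15 0 0 0.5; 0 0 0 -0.3 0 0 0.5; 0 0 0 -0.35 0 -0.3 0.5; 0 0 0 -0.35 0 -0.65 0.5; 0 0 0 -0.35 0 -1 0.5; 0 0 0 -0.35 0 -1 0' ; python3 -m jog '0 0 0 0 0 -0.3 0; 0 0 0 0 0 -0.5 0; 0 0 0 0 0 -0.5 0; 0 0 0 0 0 -0.5 0; 0 0 0 0 0 -0.5 0'; python3 -c "
from h import *
from meas import *
for k in ('scene','top'):
  c=shot(k,'x5'+k+'.png');b=box(c);print(k,w2l(b[0]/1000),b[1:],np.degrees(np.arctan2(b[2]@n,b[2]@d)))
  W=cloud(c);h=cv2.cvtColor(c['pixels'],cv2.COLOR_BGR2HSV)
  for nm,m in (('green',(h[...,0]>45)&(h[...,0]<80)),('red',(h[...,0]<6)|(h[...,0]>174))):
    m=m&(h[...,1]>120)&(W[...,2]>.06)&(W[...,2]<.12)&(W[...,0]>.4)&(W[...,0]<.7)&(W[...,1]>.1)&(W[...,1]<.3)
    if not m.any(): continue
    q=W[big(m)[0]]; z=np.percentile(q[:,2],90); r=rect(q[q[:,2]>z-.004][:,:2]); print(nm,r[0],r[1],z,w2l(r[0]/1000))
  print([(np.round(r['point'],3).tolist(),round(r['p'],2)) for q in('green_top','red_top') for r in robot.place_of(c,q)[:2]])
s=robot.state();go(.26,.05,.15,-90)
"
```

```text
time_s: 14.37
ee_pos: [0.5498, 0.0259, 0.0244]
tcp_rot: [0.693, 0.721, -0.001, 0.002]
contact_force: [-0.0, -8.0, -0.3]
gripper_width: 0.502
grasp_force: 4.0
time_s: 14.95
ee_pos: [0.5554, -0.0066, 0.1303]
tcp_rot: [0.693, 0.721, 0.005, 0.003]
contact_force: [1.4, -0.3, -0.0]
gripper_width: 0.378
grasp_force: 0.0
time_s: 15.37
ee_pos: [0.5504, -0.0055, 0.1734]
tcp_rot: [0.693, 0.721, -0.0, -0.001]
contact_force: [-0.3, -0.5, 0.1]
gripper_width: -0.004
grasp_force: 0.0
scene [ 0.14858781 -0.00089911] (array([ 77.57051849, 120.70040894]), array([-0.044911,  0.998991], dtype=float32), np.float64(0.055439497611414645)) 0.2816347351024699
green [499.60800171 210.84890747] [26.50392342 26.63833046] 0.08843411362107167 [0.26292775 0.04170829]
red [588.6293335  210.26974487] [26.79960632 28.37871933] 0.08837538446708923 [ 0.2587882  -0.04721866]
[([0.493, 0.211, 0.085], 0.64), ([0.494, 0.042, 0.011], 0.18), ([0.585, 0.21, 0.094], 0.48)]
top [ 0.17882359 -0.0003371 ] (array([42.59344101, 75.09627533]), array([0.9991204 , 0.04193427], dtype=float32), np.float64(0.055692042777603756)) -89.88908048999053
green [495.69750977 212.05732727] [26.58752441 26.77166557] 0.09002707404788546 [0.26429162 0.04556732]
red [586.96325684 212.23277283] [25.98126793 27.51466751] 0.08963546576594505 [ 0.2608163  -0.04563244]
[([0.496, 0.211, 0.09], 0.58), ([0.588, 0.205, 0.089], 0.46)]
t 15.6667 lane [ 0.0443 -0.0007] z 0.1735 F [-0.  -1.  -0.5]
turn/360 [-0.0002  0.      0.    ] shift/0.1 [ 2.157 -0.506  0.236]
```

View pics/x5top.png

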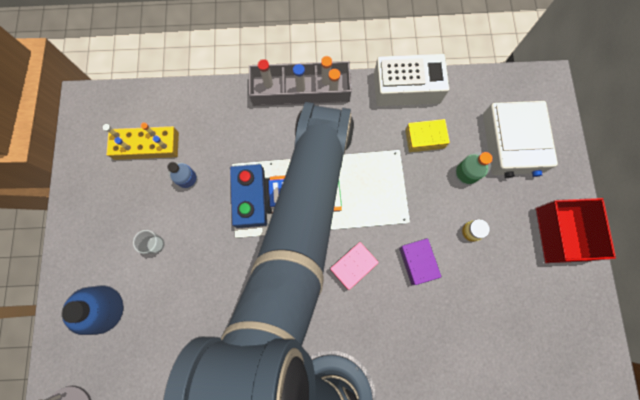

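The box at (275,193) is home: its front is at lane x ≈ 0.200 and it is centred within 1 mm. Green is at (245,209), lane (0.263, 0.044), z 0.089. I'll move above it with the fingers shut.

```bash
python3 -m jog '0 0 0 0.3 -0.1 0 0; 0 0 0 0.65 -0.3 0 0; 0 0 0 1 -0.45 0 0' && python3 -m jog '0 0 0 0.3 0 0 0; 0 0 0 0.65 0 0 0; 0 0 0 1 0 0 0; 0 0 0 1 0 0 0' && python3 -m jog '0 0 0 0.19 0 0.3 0; 0 0 0 0.19 0 0.5 0; 0 0 0 0.19 0 0.64 0; 0 0 0 0.19 0 0.64 0; 0 0 0 0.19 0 0.64 0; 0 0 0 0.19 0 0.64 0'; python3 -c "
from h import *
go(.263,.044,.088,-90)
c=shot('scene','x6.png')['pixels'];cv2.imwrite('pics/x6c.png',cv2.resize(c[170:320,240:440],None,fx=3,fy=3))
"
```

```text
time_s: 15.92
ee_pos: [0.501, 0.0923, 0.1738]
tcp_rot: [0.694, 0.72, -0.001, -0.0]
contact_force: [0.0, 0.7, -0.8]
gripper_width: -0.001
grasp_force: 0.0
time_s: 16.25
ee_pos: [0.4969, 0.2008, 0.1737]
tcp_rot: [0.689, 0.725, 0.001, -0.001]
contact_force: [0.6, 0.6, -0.3]
gripper_width: 0.004
grasp_force: 0.0
time_s: 16.75
ee_pos: [0.4981, 0.2109, 0.111]
tcp_rot: [0.693, 0.721, 0.001, 0.0]
contact_force: [-0.5, 0.3, 1.0]
gripper_width: -0.001
grasp_force: 0.0
t 16.75 lane [0.263  0.0432] z 0.111 F [-0.5  0.3  1. ]
turn/360 [ 0.0002 -0.0001 -0.0001] shift/0.1 [-0.    -0.008  0.23 ]
```

View pics/x6c.png

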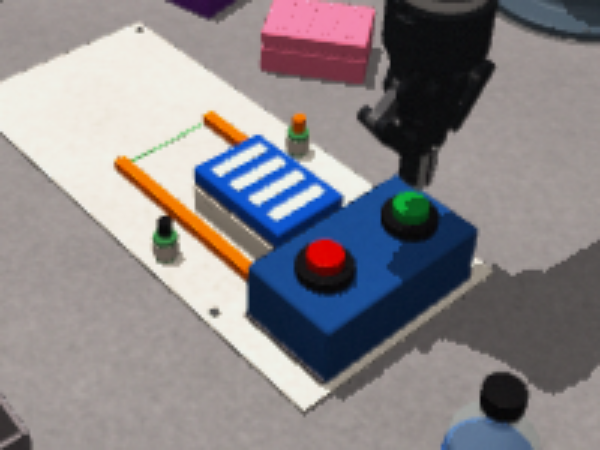

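The box is home between the rails at crop (268,185) and the fingertips are over green (410,208). I'll press in small steps.

```bash
python3 -m jog '0 0 0 0 0 0.1 0; 0 0 0 0 0 0.18 0; 0 0 0 0 0 0.22 0; 0 0 0 0 0 0.22 0'; python3 -m jog '0 0 0 0 0 0.02 0; 0 0 0 0 0 0.04 0; 0 0 0 0 0 0.04 0; 0 0 0 0 0 0.04 0';python3 -m jog '0 0 0 0 0 0.01 0; 0 0 0 0 0 0.02 0; 0 0 0 0 0 0.02 0; 0 0 0 0 0 0.02 0'
```

```text
time_s: 17.13
ee_pos: [0.4967, 0.211, 0.0873]
tcp_rot: [0.693, 0.721, -0.001, -0.0]
contact_force: [-0.7, 0.2, 1.8]
gripper_width: -0.001
grasp_force: 0.7
time_s: 17.47
ee_pos: [0.4971, 0.211, 0.0844]
tcp_rot: [0.693, 0.721, -0.0, -0.0]
contact_force: [-2.6, -0.3, 2.0]
gripper_width: -0.0
grasp_force: 1.4
time_s: 17.8
ee_pos: [0.4972, 0.2111, 0.0823]
tcp_rot: [0.693, 0.721, -0.0, -0.0]
contact_force: [-2.3, -0.8, 3.9]
gripper_width: 0.001
grasp_force: 1.8
```

```bash
python3 -m jog '0 0 0 0 0 0.01 0; 0 0 0 0 0 0.02 0; 0 0 0 0 0 0.02 0; 0 0 0 0 0 0.02 0'; python3 -m jog '0 0 0 0 0 0.01 0; 0 0 0 0 0 0.01 0; 0 0 0 0 0 0.01 0'
```

```text
time_s: 18.13
ee_pos: [0.4973, 0.2111, 0.0818]
tcp_rot: [0.693, 0.721, 0.0, -0.001]
contact_force: [-6.3, -1.3, 16.2]
gripper_width: -0.002
grasp_force: 8.4
time_s: 18.38
ee_pos: [0.4973, 0.2111, 0.0817]
tcp_rot: [0.693, 0.721, 0.0, -0.001]
contact_force: [-8.2, -2.6, 24.2]
gripper_width: -0.001
grasp_force: 12.0
```

Green has bottomed out (24 N). I'll release and rise.

```bash
python3 -m jog '0 0 0 0 0 -0.1 0; 0 0 0 0 0 -0.3 0; 0 0 0 0 0 -0.6 0; 0 0 0 0 0 -0.9 0; 0 0 0 0 0 -0.9 0; 0 0 0 0 0 -0.9 0; 0 0 0 0 0 -0.9 0'; python3 -c "
from h import *
from meas import *
c=shot('scene','x7.png')
W=cloud(c);h=cv2.cvtColor(c['pixels'],cv2.COLOR_BGR2HSV)
m=(h[...,0]>45)&(h[...,0]<80)&(h[...,1]>120)&(W[...,2]>.06)&(W[...,2]<.12)&(W[...,0]>.4)&(W[...,0]<.7)&(W[...,1]>.1)&(W[...,1]<.3)
print('green z',np.percentile(W[big(m)[0]][:,2],90))
b=box(c);print(w2l(b[0]/1000),b[1:])
cv2.imwrite('pics/x7c.png',cv2.resize(c['pixels'][170:320,240:440],None,fx=3,fy=3))
"
```

```text
time_s: 18.97
ee_pos: [0.4971, 0.2113, 0.1688]
tcp_rot: [0.693, 0.721, 0.0, -0.0]
contact_force: [0.8, -0.1, -1.0]
gripper_width: -0.001
grasp_force: 0.0
green z 0.0882496372812668
[ 0.14468741 -0.00066649] (array([ 78.25902557, 111.01287079]), array([-0.04330795,  0.99906176], dtype=float32), np.float64(0.05546654366104126))
```

View pics/x7c.png

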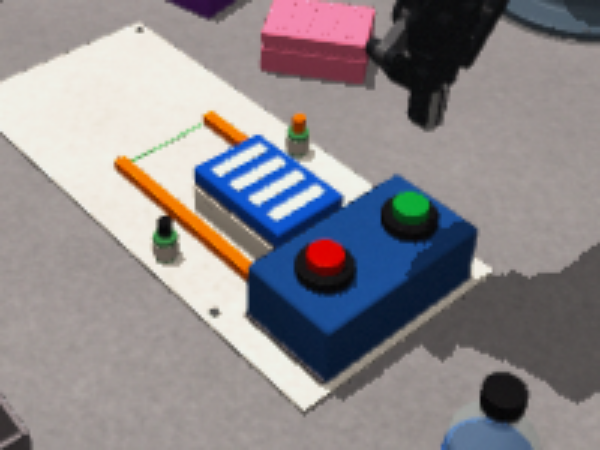

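The crop shows the box home (268,185; lane x 0.1447), green back up (410,208), and the arm clear of everything.

```bash
python3 -c "
from plant import robot
print(robot.job_done())"
```

```text
the job is handed in; nothing more can be done
None
```

I handed the job in at about 19 s: the tip box is home against the end stop (measured at lane x 145 mm, within 1 mm of centre), the green button was pressed fully down and has come back up, and I saw no sign of rail contact or moved bystanders; the hand-in gave no verdict.

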